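# Open the push-and-turn cap of the glaze additive jug

### The arm

A 6-joint arm with a two-finger parallel gripper is mounted at the origin on the work surface. World frame = base frame: x ahead of the robot, y to its left, z up, the work surface at z = 0. Lengths are in m, angles in rad, forces in N, time in s.
With the tool pointing down it reaches from about 0.275 to 0.875 m from the base axis. Payload 12.5 kg.
Tool frame: the origin (TCP) lies at the very end of the fingers, on their centre line; the grasp point (between the pads) lies 19 mm behind it; z points along the fingers, y is the line along which they close (so a half turn about z gives the same grasp; the last joint's range is limited). The gripper opens to 85 mm and grips with 20 to 120 N. Pads are 22 mm wide; open, the fingers measure 114 mm over their backs; the gripper's body (76 mm by 85 mm) begins 54 mm behind the grasp point. The pads swing forward as they close: fully open they stand 13 mm farther back than shut.
Start: joints at [-1.34, 0.351, 1.652, -0, 1.139, -0.085], TCP at [0.171, -0.523, 0.231] pointing down, gripper open.
Joint ranges: [-2.75, 2.75], [-0.79, 2.1], [0.01, 2.65], [-1.57, 4.71], [0.07, 3.14], [-2.87, 2.87]. Speed limits (rad/s): [2.22, 2.22, 2.79, 3.14, 3.14, 3.14].

### API

Orientations are given as a 3x3 rotation matrix whose columns are the frame's x, y, z axes.
In Python, from cell import monitor, viewer, r gives the robot as it stands.
- The arm moves only by the tool move_arm, never from a script. Its argument "targets" is a list of rows, each a list of 7 numbers: the shift along the tool's x, y, z scaled (see below), then the turn, a rotation vector about the tool's x, y, z scaled (see below), then the closure, from 0 (fully open) to 1 (shut). In form: [[tx, ty, tz, wx, wy, wz, hand], ...]. A call has 1 to 10 rows; each row is the pose to reach, as a shift and turn from the pose commanded when the call began, along the tool's axes at that moment, turning the shorter way round; what a row does not reach only later rows make up. The controller multiplies each number of a shift by 100 cm and each number of a turn by 360 degrees. A row lasts 1/12 s, in which the tool goes at most 41.7 mm and 7.16 degrees, less where a joint would pass 70% of its speed; a pose out of reach is approached as far as the arm can. A call with a number of a shift or a turn outside -1 to 1 is refused whole. A call with a gripper value outside its range is refused whole. The fingers move at their own pace and stop on an object; the grip force is fixed at half the most. Time passes only in rows, so rows that repeat a pose let the fingers close. It gives the time, the measured TCP pose, the force, the opening and the grip force at its end, in the units of the state.
- monitor.read_state(): the state, without advancing time (a new reading comes with each control period).
- viewer.read_camera(name): name is "scene" or "top" or "wrist"; returns (picture, depth): 480x640x3 uint8, blue, green, red; 480x640 float32, m along the optical axis (not along the pixel's ray), 0 where there is no reading.
- viewer.camera_params(name): a dict with "camera_matrix" (3x3 intrinsics, pixels), "rvec" (rotation vector, rad) and "tvec" (3), from world to camera coordinates, as OpenCV has them; the wrist camera has in their place "hand_eye" (4x4, takes a point from camera to tool coordinates, whose origin is the TCP and whose axes are the flange's). Camera axes: x right, y down, z forward; pixel columns grow to the right and rows downward; lengths in m; the calibration is good to about 2 mm. The wrist camera is an equidistant fisheye: a pixel r from the principal point sees the ray r / f radians off the axis. A picture is of the moment at which its call begins: read the wrist's pose just before it. camera_params takes no time and is no camera call.
- r.finish_job(): hands the job in; it is judged then, once.
The state is a dict: "t": time; "joint_pos": joint angles; "qvel": joint speeds; "joint_torque": joint torques, N m; "position": TCP position; "eef_rot": TCP orientation; "force": force on the tool from outside, world axes, zero at the start; "torque": the same for the moment, N m; "width": finger opening in m; "gripper_force": force on a finger pad.
Only numpy, scipy, OpenCV 4.12 (cv2) and the standard library are available. Lean on these libraries where they do the work, as an engineer would, in place of code of your own. Each camera call takes 0.05 s, during which the arm holds its last target. There are 200 camera calls.

### The job

Open the safety cap of the square-bodied jug that is screwed to the potter's table in its wooden cradle: grip the bar on top of the cap, press the cap down against its spring, and while it is down twist it a quarter turn counterclockwise (seen from above) until it is free. Then lift the cap straight up off the jug and finish still holding it in the gripper, level, its lower rim about 8 cm above the jug's mouth and centred over it. Leave the pot, the round bottle, the sprayer and the brush where they are.

Things in the scene. Friction and masses are not known exactly. Their poses are not given: they have to be found in the camera images.
- cap_grip (a point): Grip point of the grey plastic safety cap (60 g): ribbed round skirt 58 mm across, 30 mm tall, flat top, and on it an upright grip bar 50 long, 18 thick, 34 mm tall. The point is on the cap's axis inside the bar, 22 mm above the skirt's flat top, 12 below the bar's top. z up, x along the bar (pinch it across y from above). Starts locked on the jug, 36 mm above jug_mouth.
- cap_rim (a point): Centre of the cap skirt's lower rim, 52 mm below cap_grip, same axes. Two lugs inside hook under the jug's collar: the cap can neither lift nor turn (5 degrees of play) until pressed down 7 mm; it bottoms at 9 mm. Kept down, it turns counterclockwise seen from above (clockwise is blocked) and is free to lift 60 to 130 degrees from the locked direction, best at 90.
- jug_mouth (a point): Centre of the jug's mouth rim, under the cap, 120 mm above the table. White plastic jug, box-like body 100 mm long (x), 74 wide (y), shoulder 86 mm above the table, fixed in a plywood cradle (base 150 x 120 x 12 mm) screwed to the table: it does not move. z up, x along the jug's long side; with the cap locked its bar is parallel to this x.
- mouth_spring (a joint): Sprung disc in the jug's mouth that carries the cap: 0 when the cap is up (locked, or off), grows as the cap is pressed down, in m; about 0.009 with the cap fully down. It pushes up with 4 N at 0 and 10.5 N at 0.009.
- pot: Bystander: loose open terracotta pot, 104 mm across the rim, 95 mm tall, origin at the centre of its underside.
- glaze_bottle: Bystander: loose round white bottle with a plain small round cap, 68 mm across, 160 mm tall, origin at the centre of its underside. Not to be opened.
- sprayer: Bystander: loose trigger spray bottle, 72 mm across, 196 mm tall, origin at the centre of its underside.
- brush: Bystander: loose brush lying on the table along its x, origin on its underside.
Not all that is in view belongs to the job. There is more than one size of the part that bears cap_grip; the job needs the smallest.

How it is judged:
By the outcome, as a careful person would: the job done as asked, in the order asked, and still so for the second after the job is handed in, while the arm keeps its last pose, push and grip.
It also fails if it takes over 35 s, if anything falls off the work surface, if the arm or the gripper's body presses on something with over 40 N, if the wrist force passes 120 N, or if a joint passes its speed limit or range.

## Working session

There is one attempt and no reset: what is moved stays moved. The work goes in short steps, Python scripts to look and compute and a tool call to move; the robot and the scene stay as the last step left them, time stands still between calls to the robot, and variables do not carry over. Pictures are saved under pics/ and viewed, at most 10 in all, crops included, and the job is handed in when it is done.

Besides the shell and the picture viewer there is one more tool, called after "Request:" by a JSON object that holds its "api" and its "payload". move_arm: Moves the arm, as the interface text tells. Its arguments: {"type":"object","properties":{"targets":{"type":"array","items":{"type":"array","items":{"type":"number"}}}},"required":["targets"]}

```bash
mkdir -p pics
cat > h.py <<'E'
import numpy as np, cv2
from cell import monitor, viewer, r
def params(n):
    p=viewer.camera_params(n); R=cv2.Rodrigues(np.array(p['rvec'],float))[0]
    return np.array(p['camera_matrix'],float),R,np.array(p['tvec'],float).ravel()
def cloud(n,d):
    K,R,t=params(n); v,u=np.mgrid[:480,:640]
    P=np.stack([(u-K[0,2])/K[0,0]*d,(v-K[1,2])/K[1,1]*d,d],-1)
    return (P-t)@R
E
python3 - <<'E'
from h import *
for n in ('scene','top'):
    p,d=viewer.read_camera(n); cv2.imwrite(f'pics/{n}0.png',p); np.save(f'{n}0.npy',d)
print(monitor.read_state())
E
```

```text
{'t': 0.1, 'joint_pos': array([-1.33957212e+00,  3.51143820e-01,  1.65238483e+00, -7.91146706e-06,
        1.13910523e+00, -8.45975088e-02]), 'qvel': array([ 0.00022591,  0.000169  , -0.00181164, -0.00032894,  0.00016681,
        0.00071124]), 'joint_torque': array([ 4.10438497e-04, -5.06831574e+01, -2.91876429e+01, -9.07397225e-05,
        2.69548342e-03, -1.34904934e-05]), 'position': array([ 0.17078105, -0.52248654,  0.23082396]), 'eef_rot': array([[ 9.50540458e-01,  3.10600670e-01, -2.45610645e-04],
       [ 3.10600757e-01, -9.50539923e-01,  1.01186512e-03],
       [ 8.08232603e-05, -1.03810558e-03, -9.99999458e-01]]), 'force': array([ 0.36627175, -0.03062089,  0.15532378]), 'torque': array([-0.00338979, -0.05069411,  0.01182642]), 'gripper_force': 0.0, 'width': 0.08550255354542428}
```

View pics/scene0.png

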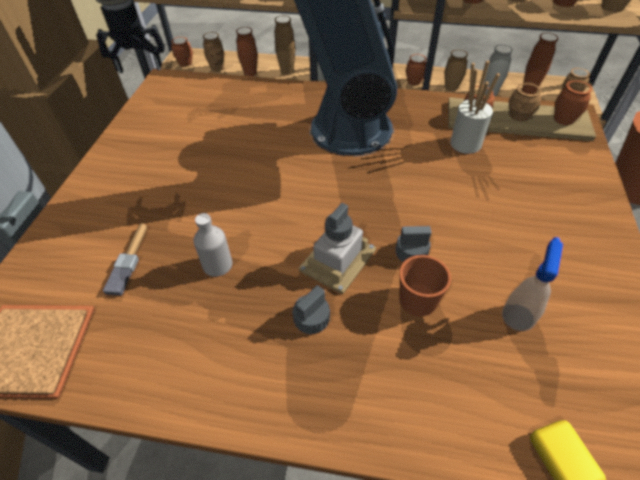

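View pics/top0.png

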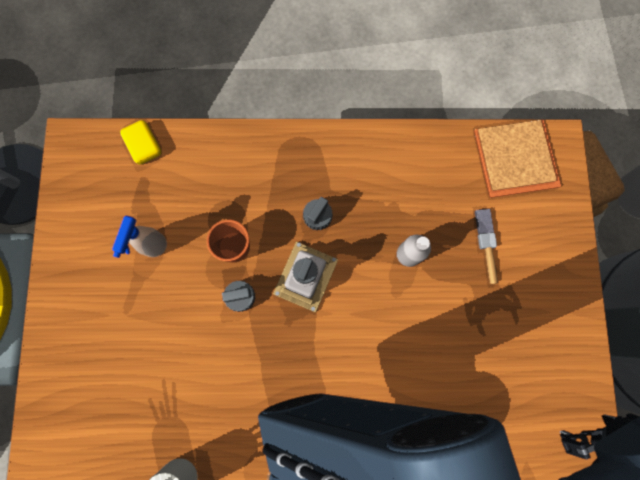

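Three caps in the top view: (305,269) on the square jug in its cradle, and loose ones at (317,213) and (238,296). The one on the jug looks smallest, and it is the one that is locked on. I'll confirm this with an enlarged crop and measure it.

Run:
```python
from h import *
p=cv2.imread('pics/top0.png'); d=np.load('top0.npy'); X=cloud('top',d)
a=cv2.resize(p[190:320,210:350],None,fx=5,fy=4.6,interpolation=cv2.INTER_CUBIC); cv2.imwrite('pics/crop1.png',a)
for n,(u,v) in dict(jug=(305,269),A=(317,213),B=(238,296)).items():
    W=X[v-22:v+23,u-22:u+23].reshape(-1,3)
    zt=np.percentile(W[:,2],99.5); 
    for lo,hi in ((zt-.006,zt+.01),(zt-.044,zt-.026)):
        m=(W[:,2]>lo)&(W[:,2]<hi); Q=W[m]
        if len(Q)<4: continue
        (c,s,g)=cv2.minAreaRect(Q[:,:2].astype(np.float32)*1000)
        print(n,len(Q),zt.round(3),np.median(Q[:,2]).round(3),np.round(c),np.round(s),round(g,1),Q.mean(0).round(4))
W=X[235:315,265:345].reshape(-1,3)
for lo,hi in((.008,.02),(.08,.092)):
    Q=W[(W[:,2]>lo)&(W[:,2]<hi)]; print(len(Q),cv2.minAreaRect(Q[:,:2].astype(np.float32)*1000))
```

```text
jug 12 1.207 1.207 [365.  16.] [0. 0.] 0.0 [0.3652 0.0163 1.2066]
A 164 0.088 0.085 [666.   1.] [22. 62.] 56.9 [0.6663 0.0011 0.0846]
A 50 0.088 0.049 [664.   3.] [68. 59.] 67.2 [0.657  0.0007 0.0505]
B 219 0.087 0.083 [454. 201.] [23. 63.] 10.9 [0.4537 0.201  0.0835]
B 54 0.087 0.045 [450. 197.] [61. 62.] 2.9 [0.4472 0.1934 0.0479]
1081 ((507.806884765625, 16.20099639892578), (172.68763732910156, 179.8655548095703), 76.3638916015625)
577 ((504.0882568359375, 32.66469955444336), (73.7640151977539, 99.2213363647461), 66.36579132080078)
```

View pics/crop1.png

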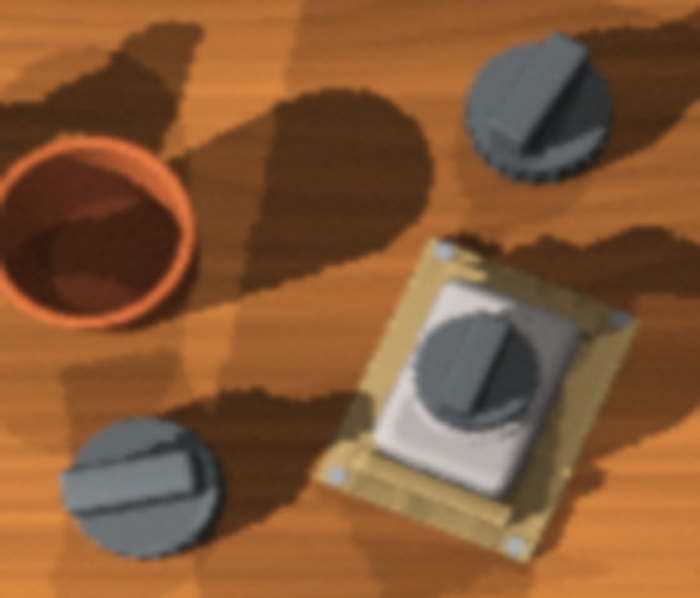

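The crop confirms it: the cap on the white box jug is clearly smaller than the two loose ones. Its bar runs along the jug's long side. Next I'll locate its bar.

Run:
```python
from h import *
for n,b in(('top',(245,295,280,330)),('scene',(195,260,310,375))):
    X=cloud(n,np.load(n+'0.npy')); W=X[b[0]:b[1],b[2]:b[3]].reshape(-1,3)
    for lo,hi in((.160,.176),(.128,.140),(.080,.092)):
        Q=W[(W[:,2]>lo)&(W[:,2]<hi)]
        Q=Q[np.linalg.norm(Q[:,:2]-[.505,.035],axis=1)<.09]
        if len(Q)>4: print(n,len(Q),np.median(Q[:,2]).round(4),cv2.minAreaRect(Q[:,:2].astype(np.float32)*1000),Q.mean(0).round(4))
s=monitor.read_state(); print(s['position'])
print(viewer.camera_params('wrist'))
```

```text
top 174 0.1687 ((504.17584228515625, 32.69129180908203), (17.85763931274414, 49.19013214111328), 66.29771423339844) [0.5037 0.0327 0.1687]
top 296 0.1349 ((503.8128662109375, 31.999664306640625), (58.25272750854492, 56.152259826660156), 0.42479655146598816) [0.5022 0.0329 0.1348]
top 570 0.0858 ((504.0882568359375, 32.66469955444336), (73.7640151977539, 99.2213363647461), 66.36579132080078) [0.5011 0.032  0.0858]
scene 190 0.1675 ((505.42059326171875, 33.26758575439453), (19.360319137573242, 52.16583251953125), 66.2728042602539) [0.5074 0.0339 0.167 ]
scene 289 0.1339 ((507.7076416015625, 33.413578033447266), (51.45225143432617, 57.68899154663086), 4.435203552246094) [0.5139 0.0374 0.1337]
scene 514 0.0854 ((506.9429016113281, 33.889564514160156), (70.85738372802734, 98.54743194580078), 65.42147827148438) [0.5265 0.035  0.0853]
[ 0.17078105 -0.52248654  0.23082396]
{'camera_matrix': array([[371.64829954,   0.        , 321.02332498],
       [  0.        , 371.64829954, 245.24544099],
       [  0.        ,   0.        ,   1.        ]]), 'hand_eye': array([[ 3.97600336e-04, -9.46275106e-01, -3.23362436e-01,
         8.45891231e-02],
       [ 9.99998923e-01,  8.33054608e-04, -1.20823845e-03,
         8.67994879e-04],
       [ 1.41270454e-03, -3.23361607e-01,  9.46274419e-01,
        -1.41655437e-01],
       [ 0.00000000e+00,  0.00000000e+00,  0.00000000e+00,
         1.00000000e+00]])}
```

Request:
{"api": "move_arm", "payload": {"targets": [[0.49, -0.424, -0.03, 0, 0, 0.116, 0], [0.49, -0.424, -0.03, 0, 0, 0.116, 0], [0.49, -0.424, -0.03, 0, 0, 0.116, 0], [0.49, -0.424, -0.03, 0, 0, 0.116, 0], [0.49, -0.424, -0.03, 0, 0, 0.116, 0], [0.49, -0.424, -0.03, 0, 0, 0.116, 0], [0.49, -0.424, -0.03, 0, 0, 0.116, 0], [0.49, -0.424, -0.03, 0, 0, 0.116, 0], [0.49, -0.424, -0.03, 0, 0, 0.116, 0], [0.49, -0.424, -0.03, 0, 0, 0.116, 0]]}}

```text
t: 0.93
position: [0.3778, -0.1783, 0.25]
eef_rot: [[0.916, -0.402, 0.0], [-0.402, -0.916, -0.0], [0.0, 0.0, -1.0]]
force: [1.3, -1.0, 0.3]
width: 0.0855
gripper_force: 0.0
```

Request:
{"api": "move_arm", "payload": {"targets": [[0.031, -0.244, -0.01, 0, 0, 0, 0], [0.031, -0.244, -0.01, 0, 0, 0, 0], [0.031, -0.244, -0.01, 0, 0, 0, 0], [0.031, -0.244, -0.01, 0, 0, 0, 0], [0.031, -0.244, -0.01, 0, 0, 0, 0], [0.031, -0.244, -0.01, 0, 0, 0, 0], [0.031, -0.244, -0.01, 0, 0, 0, 0], [0.031, -0.244, -0.01, 0, 0, 0, 0], [0.031, -0.244, -0.01, 0, 0, 0, 0]]}}

```text
t: 1.68
position: [0.5033, 0.0306, 0.2594]
eef_rot: [[0.916, -0.401, -0.001], [-0.401, -0.916, -0.0], [-0.001, 0.001, -1.0]]
force: [-0.2, 0.8, 0.5]
width: 0.0852
gripper_force: 0.0
```

```bash
cat >> h.py <<'E'
def wcloud(d,s):
    c=viewer.camera_params('wrist'); K=np.array(c['camera_matrix']); H=np.array(c['hand_eye'])
    v,u=np.mgrid[:480,:640]; x=(u-K[0,2])/K[0,0]; y=(v-K[1,2])/K[1,1]; th=np.hypot(x,y)+1e-9
    k=np.tan(np.minimum(th,1.4))/th; P=np.stack([x*k*d,y*k*d,d],-1)
    return (P@H[:3,:3].T+H[:3,3])@np.array(s['eef_rot']).T+s['position']
def bar(tag):
    s=monitor.read_state(); p,d=viewer.read_camera('wrist'); cv2.imwrite(f'pics/{tag}.png',p)
    X=wcloud(d,s); print(s['t'],s['position'],np.degrees(np.arctan2(s['eef_rot'][1,0],s['eef_rot'][0,0])),s['eef_rot'][2])
    return p,d,X,s
E
python3 - <<'E'
from h import *
p,d,X,s=bar('w1'); W=X[d>0]
for lo,hi in((.160,.176),(.128,.140),(.080,.092)):
    Q=W[(W[:,2]>lo)&(W[:,2]<hi)]; Q=Q[np.linalg.norm(Q[:,:2]-[.5045,.033],axis=1)<(.04 if lo>.1 else .09)]
    if len(Q)>4: print(len(Q),np.median(Q[:,2]).round(4),cv2.minAreaRect(Q[:,:2].astype(np.float32)*1000),Q.mean(0).round(4))
E
```

```text
1.6833 [0.50326456 0.03059585 0.25943726] -23.63768557304944 [-9.49898847e-04  6.13112855e-04 -9.99999361e-01]
1847 0.1671 ((505.3995666503906, 34.53911209106445), (17.800457000732422, 50.06203842163086), 66.6491470336914) [0.5069 0.0335 0.1669]
2731 0.1333 ((506.8549499511719, 33.29149627685547), (59.275386810302734, 56.24015808105469), 65.57597351074219) [0.5077 0.0326 0.1332]
2901 0.0843 ((505.4637756347656, 34.13275146484375), (71.01675415039062, 96.15608978271484), 66.84205627441406) [0.5257 0.0248 0.0844]
```

View pics/w1.png

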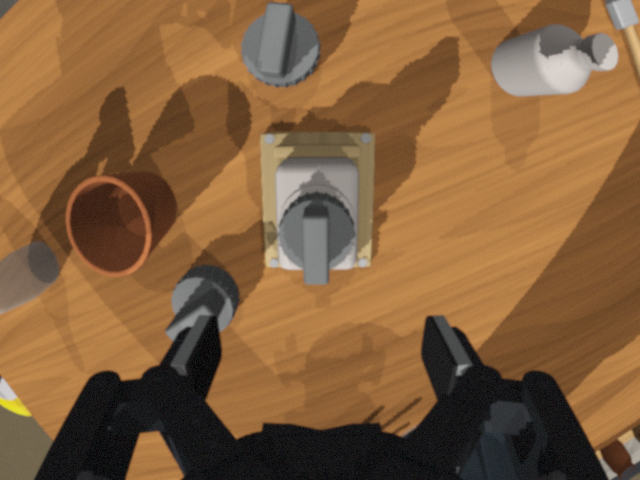

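The wrist view shows the cap at (316,235) with its bar upright and centred between the fingers. The pose estimate agrees to about 2 mm, so I'm going down.

Request:
{"api": "move_arm", "payload": {"targets": [[0, -0.001, 0.025, 0, 0, 0, 0], [0, -0.001, 0.05, 0, 0, 0, 0], [0, -0.001, 0.075, 0, 0, 0, 0], [0, -0.001, 0.1, 0, 0, 0, 0], [0, -0.001, 0.113, 0, 0, 0, 0], [0, -0.001, 0.12, 0, 0, 0, 0], [0, -0.001, 0.12, 0, 0, 0, 0], [0, -0.001, 0.12, 0, 0, 0, 0]]}}

```text
t: 2.4
position: [0.5043, 0.0311, 0.1405]
eef_rot: [[0.915, -0.402, 0.001], [-0.402, -0.915, -0.0], [0.0, -0.0, -1.0]]
force: [-0.1, 0.3, 0.5]
width: 0.0854
gripper_force: 0.0
```

Request:
{"api": "move_arm", "payload": {"targets": [[0, -0.002, 0, 0, 0, 0, 0], [0, -0.002, 0, 0, 0, 0, 0.5], [0, -0.002, 0, 0, 0, 0, 1], [0, -0.002, 0, 0, 0, 0, 1], [0, -0.002, 0, 0, 0, 0, 1], [0, -0.002, 0, 0, 0, 0, 1], [0, -0.002, 0, 0, 0, 0, 1], [0, -0.002, 0, 0, 0, 0, 1], [0, -0.002, 0, 0, 0, 0, 1], [0, -0.002, 0, 0, 0, 0, 1]]}}

```text
t: 3.23
position: [0.505, 0.0336, 0.14]
eef_rot: [[0.916, -0.401, 0.0], [-0.401, -0.916, 0.0], [0.0, -0.0, -1.0]]
force: [-1.1, 0.7, 2.9]
width: 0.017
gripper_force: 61.8
```

Request:
{"api": "move_arm", "payload": {"targets": [[0, 0, 0.002, 0, 0, 0, 1], [0, 0, 0.004, 0, 0, 0, 1], [0, 0, 0.006, 0, 0, 0, 1], [0, 0, 0.0075, 0, 0, 0, 1], [0, 0, 0.0085, 0, 0, 0, 1], [0, 0, 0.0085, 0, 0, 0, 1], [0, 0, 0.0085, 0, 0, 0, 1]]}}

```text
t: 3.82
position: [0.505, 0.0336, 0.1316]
eef_rot: [[0.916, -0.401, 0.0], [-0.401, -0.916, 0.0], [0.0, -0.0, -1.0]]
force: [-2.9, 0.4, 9.0]
width: 0.0169
gripper_force: 62.7
```

Request:
{"api": "move_arm", "payload": {"targets": [[0, 0, 0.0005, 0, 0, 0, 1], [0, 0, 0.001, 0, 0, 0, 1], [0, 0, 0.001, 0, 0, 0, 1]]}}

```text
t: 4.07
position: [0.5051, 0.0336, 0.1309]
eef_rot: [[0.916, -0.401, 0.0], [-0.401, -0.916, -0.0], [0.0, -0.0, -1.0]]
force: [-3.6, 0.6, 12.6]
width: 0.0168
gripper_force: 63.4
```

Bottomed out at 12.6 N. Now turning counterclockwise, which is negative about tool z.

Request:
{"api": "move_arm", "payload": {"targets": [[0, 0, 0, 0, 0, -0.01, 1], [0, 0, 0, 0, 0, -0.02, 1], [0, 0, 0, 0, 0, -0.032, 1], [0, 0, 0, 0, 0, -0.044, 1], [0, 0, 0, 0, 0, -0.056, 1], [0, 0, 0, 0, 0, -0.068, 1], [0, 0, 0, 0, 0, -0.08, 1], [0, 0, 0, 0, 0, -0.08, 1]]}}

```text
t: 4.73
position: [0.5054, 0.034, 0.1309]
eef_rot: [[0.996, 0.094, 0.001], [0.094, -0.996, 0.001], [0.001, -0.001, -1.0]]
force: [-2.0, 3.4, 10.1]
width: 0.0168
gripper_force: 63.1
```

Run:
```python
from h import *
p,d,X,s=bar('w2'); print(s['force'],s['torque'],s['width'])
cv2.imwrite('pics/w2c.png',cv2.resize(p[200:480,170:480],None,fx=2,fy=2))
```

```text
4.7333 [0.50542974 0.03397112 0.13091882] 5.3999730942984145 [ 1.38416909e-03 -5.44474534e-04 -9.99998894e-01]
[-1.97302829  3.42782625 10.14627542] [0.63158785 0.3897031  0.1251902 ] 0.0168149383020781
```

View pics/w2c.png

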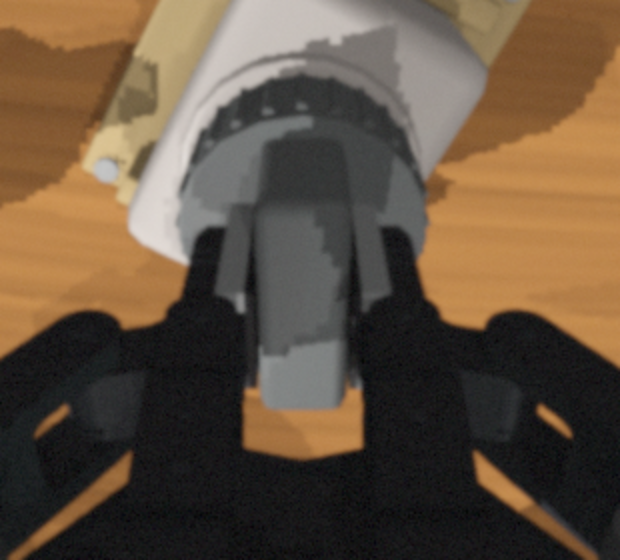

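The crop shows the bar still straight between the pads while the jug has rotated relative to it, so the cap is turning without slip. Continuing to 90°.

Request:
{"api": "move_arm", "payload": {"targets": [[0, 0, 0, 0, 0, -0.018, 1], [0, 0, 0, 0, 0, -0.036, 1], [0, 0, 0, 0, 0, -0.054, 1], [0, 0, 0, 0, 0, -0.072, 1], [0, 0, 0, 0, 0, -0.09, 1], [0, 0, 0, 0, 0, -0.108, 1], [0, 0, 0, 0, 0, -0.126, 1], [0, 0, 0, 0, 0, -0.144, 1], [0, 0, 0, 0, 0, -0.16, 1], [0, 0, 0, 0, 0, -0.17, 1]]}}

```text
t: 5.62
position: [0.5046, 0.035, 0.1309]
eef_rot: [[0.397, 0.918, -0.001], [0.918, -0.397, 0.003], [0.002, -0.002, -1.0]]
force: [-6.4, 12.4, 17.0]
width: 0.017
gripper_force: 63.7
```

Request:
{"api": "move_arm", "payload": {"targets": [[0, 0, 0, 0, 0, 0, 1], [0, 0, 0, 0, 0, 0, 1]]}}

```text
t: 5.78
position: [0.5045, 0.0349, 0.1309]
eef_rot: [[0.401, 0.916, -0.001], [0.916, -0.401, 0.002], [0.002, -0.002, -1.0]]
force: [-8.0, 10.7, 14.7]
width: 0.017
gripper_force: 63.8
```

Run:
```python
from h import *
p,d,X,s=bar('w3'); print(s['force'],s['torque'],s['width'])
cv2.imwrite('pics/w3c.png',cv2.resize(p[200:480,170:480],None,fx=2,fy=2))
```

```text
5.7833 [0.5045033  0.03492207 0.13091116] 66.35221937454673 [ 0.00172501 -0.00170568 -0.99999706]
[-8.02808894 10.68501726 14.73784929] [1.9126769  1.21262259 0.18437827] 0.016957687718835646
```

View pics/w3c.png

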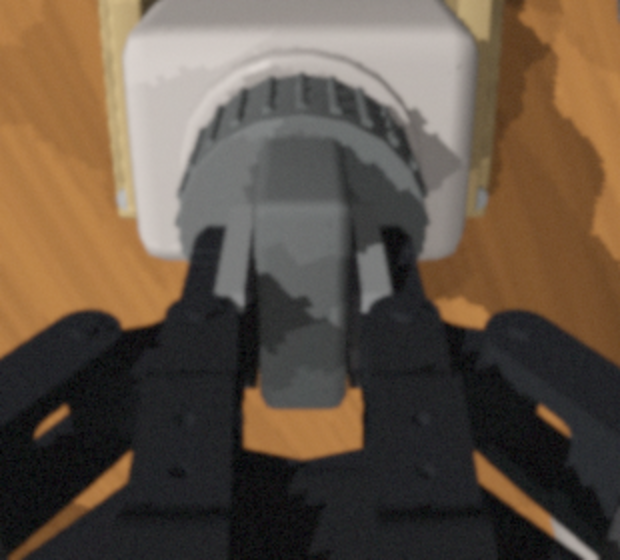

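Bar is now square across the jug's long side, so the quarter turn is done. I'll ease off the sideways load (about 1.4 mm), then lift straight up.

Request:
{"api": "move_arm", "payload": {"targets": [[0.0005, -0.0005, 0, 0, 0, 0, 1], [0.001, -0.001, 0, 0, 0, 0, 1], [0.001, -0.001, 0, 0, 0, 0, 1], [0.001, -0.001, -0.002, 0, 0, 0, 1], [0.001, -0.001, -0.004, 0, 0, 0, 1], [0.001, -0.001, -0.006, 0, 0, 0, 1], [0.001, -0.001, -0.008, 0, 0, 0, 1], [0.001, -0.001, -0.008, 0, 0, 0, 1]]}}

```text
t: 6.5
position: [0.5044, 0.0351, 0.1386]
eef_rot: [[0.401, 0.916, -0.0], [0.916, -0.401, 0.0], [0.0, -0.0, -1.0]]
force: [-2.5, 3.4, 6.5]
width: 0.0171
gripper_force: 62.5
```

Request:
{"api": "move_arm", "payload": {"targets": [[0, 0, -0.004, 0, 0, 0, 1], [0, 0, -0.008, 0, 0, 0, 1], [0, 0, -0.015, 0, 0, 0, 1], [0, 0, -0.03, 0, 0, 0, 1], [0, 0, -0.045, 0, 0, 0, 1], [0, 0, -0.06, 0, 0, 0, 1], [0, 0, -0.075, 0, 0, 0, 1], [0, 0, -0.088, 0, 0, 0, 1], [0, 0, -0.097, 0, 0, 0, 1], [0, 0, -0.097, 0, 0, 0, 1]]}}

```text
t: 7.33
position: [0.5054, 0.0346, 0.2375]
eef_rot: [[0.402, 0.916, 0.004], [0.916, -0.402, -0.0], [0.001, 0.004, -1.0]]
force: [0.4, 0.9, -0.1]
width: 0.0172
gripper_force: 61.4
```

Run:
```python
from h import *
p,d,X,s=bar('w4'); print(s['force'],s['width'],s['gripper_force'])
q,ds=viewer.read_camera('scene')
cv2.imwrite('pics/s4c.png',cv2.resize(q[130:330,250:450],None,fx=3,fy=3,interpolation=cv2.INTER_CUBIC))
W=cloud('scene',ds)[130:330,250:450].reshape(-1,3); W=W[np.linalg.norm(W[:,:2]-[.505,.034],axis=1)<.08]
for lo,hi in((.08,.09),(.1,.116),(.117,.124),(.196,.205),(.205,.225),(.226,.236)):
    Q=W[(W[:,2]>lo)&(W[:,2]<hi)]
    if len(Q)>4: print(lo,len(Q),cv2.minAreaRect(Q[:,:2].astype(np.float32)*1000))
Q=W[(W[:,2]>.14)]; print(np.percentile(Q[:,2],[0,1,3,5,10]))
```

```text
7.3333 [0.50538203 0.03461585 0.23749564] 66.32647211947733 [ 0.00104733  0.00353416 -0.99999321]
[ 0.40767938  0.8848776  -0.11714865] 0.01721639905679083 61.35033845901489
0.08 494 ((505.93939208984375, 33.253326416015625), (72.58204650878906, 98.54518127441406), 67.10248565673828)
0.1 74 ((511.81109619140625, 40.0634765625), (23.564395904541016, 50.3903694152832), 41.14310836791992)
0.117 111 ((504.77423095703125, 33.63574981689453), (30.134431838989258, 50.76972961425781), 76.87785339355469)
0.196 29 ((522.8489379882812, 33.36833572387695), (21.160383224487305, 55.510562896728516), 5.3252973556518555)
0.205 219 ((523.2245483398438, 34.63296890258789), (26.141380310058594, 57.35591506958008), 6.6790642738342285)
0.226 259 ((514.8057250976562, 33.648658752441406), (40.75132751464844, 56.65350341796875), 9.235054016113281)
[0.19924763 0.20414333 0.20960437 0.214316   0.22594368]
```

View pics/s4c.png

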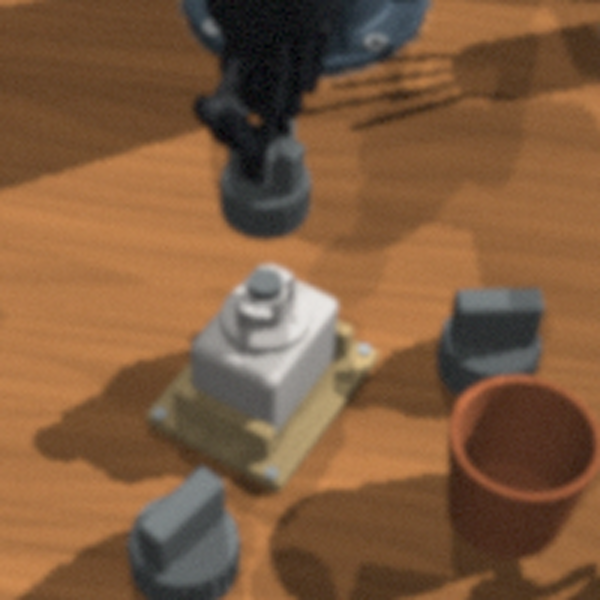

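The scene crop shows the cap level at (265,195), hanging over the open mouth at (265,290). Its rim is at z ≈ 0.20 and it's centred to about 1 mm. I'll let it settle, then hand in.

Request:
{"api": "move_arm", "payload": {"targets": [[0, 0, 0, 0, 0, 0, 1], [0, 0, 0, 0, 0, 0, 1], [0, 0, 0, 0, 0, 0, 1], [0, 0, 0, 0, 0, 0, 1]]}}

```text
t: 7.77
position: [0.5043, 0.0349, 0.2349]
eef_rot: [[0.401, 0.916, -0.001], [0.916, -0.401, -0.0], [-0.0, -0.001, -1.0]]
force: [0.1, -0.4, -0.5]
width: 0.0172
gripper_force: 61.4
```

```bash
python3 -c "
from h import *
s=monitor.read_state(); print(s['position'],s['eef_rot'][2],s['width'])
print(r.finish_job())"
```

```text
[0.50430978 0.03485887 0.23494674] [-3.05279638e-04 -6.31480129e-04 -9.99999754e-01] 0.017217773496814498
the job is handed in; nothing more can be done
None
```

The job is handed in at about 8 s: I pressed the jug's safety cap down, turned it 90° counterclockwise and lifted it off, and the gripper still holds it level, about 8 cm above the mouth and centred to about 1–2 mm.

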